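# Clamp a knife holder in the blade-changing fixture

## Robot

A 7-joint arm with a two-finger parallel gripper is mounted at the origin on the work surface. World frame = base frame: x ahead of the robot, y to its left, z up, the work surface at z = 0. Lengths are in mm, angles in rad, forces in N, time in s.
With the tool pointing down it reaches from about 400 to 875 mm from the base axis. Payload 4.4 kg.
Tool frame: the origin (TCP) lies on the centre line of the jaws, within the pads' length; the fingertips stand 25 mm ahead of it and the grasp point (between the pads) lies 6 mm ahead of it (ctrl.finger_overhang is the distance from the TCP to the fingertips, in mm); z points along the fingers, y is the line along which they close (so a half turn about z gives the same grasp; the last joint's range is limited). The gripper opens to 85 mm and grips with 20 to 120 N. Pads are 22 mm wide; open, the fingers measure 114 mm over their backs; the gripper's body (76 mm by 85 mm) begins 54 mm behind the grasp point. The pads swing forward as they close: fully open they stand 13 mm farther back than shut.
Start: joints at [-1.402, 0.628, 0.038, 1.517, -0.027, 0.996, -0.02], TCP at [151.197, 632.184, 256.313] pointing down, gripper open.
Joint ranges: [-3.06, 3.06], [-0.37, 2.12], [-1.25, 1.32], [0.18, 2.47], [-1.1, 4.24], [0.23, 1.98], [-2.94, 2.94]. Speed limits (rad/s): [2.57, 2.57, 3.14, 3.14, 3.14, 3.14, 3.14].

## Interface

Orientations are given as [roll, pitch, yaw] about the fixed x, y, z axes, in that order (R = Rz(yaw) Ry(pitch) Rx(roll)).
In Python, from cell import ctrl gives the robot as it stands. The module is installed in compiled form; this text tells all that it offers.
- The arm moves only by the tool play_rows, never from a script. Its argument "targets" is a list of rows, each a list of 5 numbers: the closure, from 0 (fully open) to 1 (shut), then the shift along the tool's x, y, z in cm, then the turn about the tool's z in degrees. In form: [[gripper, dx, dy, dz, spin], ...]. A call has 1 to 10 rows; each row is the pose to reach, as a shift and turn from the pose commanded when the call began, along the tool's axes at that moment; what a row does not reach only later rows make up. A row lasts 1/10 s, in which the tool goes at most 50 mm and 8.59 degrees, less where a joint would pass 70% of its speed; a pose out of reach is approached as far as the arm can. A call with a gripper value outside its range is refused whole. The fingers move at their own pace and stop on an object; the grip force is fixed at half the most. Time passes only in rows, so rows that repeat a pose let the fingers close. It gives the time, the measured TCP pose, the force, the opening and the grip force at its end, in the units of the state.
- ctrl.read_state(): the state, without advancing time (a new reading comes with each control period).
- ctrl.get_image(name): name is "side" or "top" or "wrist"; returns (picture, depth): 420x560x3 uint8, red, green, blue; 420x560 float32, mm along the optical axis (not along the pixel's ray), 0 where there is no reading.
- ctrl.calibration(name): a dict with "vfov" (degrees; the focal length in pixels is half the picture's height over the tangent of half this angle, whatever the lens; pixels are square), "cx", "cy" (the principal point, pixels), "extrinsics" (4x4, takes a point from camera to world coordinates); the wrist camera has in their place "mount" (4x4, takes a point from camera to tool coordinates, whose origin is the TCP and whose axes are the flange's). Camera axes: x right, y down, z forward; pixel columns grow to the right and rows downward; lengths in mm; the calibration is good to about 2 mm. A picture is of the moment at which its call begins: read the wrist's pose just before it. calibration takes no time and is no camera call.
- ctrl.finish_job(): hands the job in; it is judged then, once.
Trained networks look in the newest picture that a camera, given by its name, has taken for a name from the list of things; names that differ only in an ending like _2 or _b are one class to them, and where a whole thing is asked for, a point or a joint stands for the part that bears it (a point fixed in the world has none). Each returns a list of dicts, best first, with "confidence" (0 to 1); they miss things now and then, are a little off and sometimes report something else, mostly with a low value. They report only what shows in the picture. A call takes as long as a camera call. They do not tell look-alikes from the thing itself.
- ctrl.search_frame(camera, name): "bbox" ([left, top, right, bottom] in pixels, round what is visible of it).
- ctrl.trace(camera, name): "pixels" (420x560 bool, what is visible of it) and "bbox" ([left, top, right, bottom] in pixels, round what is visible of it).
The state is a dict: "clock": time; "qpos": joint angles; "qd": joint speeds; "tau": joint torques, N m; "eef_pos": TCP position; "tool_rot": TCP orientation; "force": force on the tool from outside, world axes, zero at the start; "torque": the same for the moment, N m; "width": finger opening in mm; "gripper_force": force on a finger pad.
Only numpy, scipy, OpenCV 4.12 (cv2) and the standard library are available. Lean on these libraries where they do the work, as an engineer would, in place of code of your own. Each camera call takes 0.05 s, during which the arm holds its last target. There are 200 camera calls.

## Task

Load the thick knife holder from the rack into the blade-changing fixture: lift the sprung clamp bar by its wing, turn it aside and park it up, then lay the holder in the two V saddles with its nose towards the stop rod and slide it until the nose rests on the stop, with fingertip pressure only so that the stop keeps its setting. Then bring the bar back over the holder and lower it by hand until its pad clamps the barrel; never let the bar snap down, do not drop or ram the holder, and leave the other things where they are.

Things in the scene. Friction and masses are not known exactly. Their poses are not given: they have to be found in the camera images.
- fixture: Fixed fixture: dark steel base plate 150 x 205 mm, 12 mm thick. Origin on the bench under the middle of the cradle; z up, y along the cradle, the stop at -y, the clamp post at -x.
- cradle (a point): Point on the axis of a seated thick holder, midway between the two saddles, 48 mm above the bench; axes as the fixture's. The saddles are 90 degree Vs, 16 mm long, at y = -42 and +42 mm; their tops are 48 mm above the bench, the V there 37 mm wide; the 68 mm between the saddles is free for fingers down to the base plate.
- stop: The stop's bracket (30 x 14 mm, 64 mm tall), fixed to the fixture, with the stop rod through it: steel, 13 mm across, along the fixture's y at cradle height. Origin on the rod's axis in the middle of the bracket; axes as the fixture's. The rod's flat end faces +y (the saddles) and stands 21 to 41 mm from this origin, differently each time: find it by touch. Finger-tight: about 12 N shifts it.
- clamp_lift (a joint): Height of the clamp bar's shaft in its post, m: 0 fully down (empty cradle), 0.030 upper limit. A spring pulls it down, 8 N at 0 and 13 N at 0.030 (weight 1.7 N extra). Turned aside, a cross pin on the shaft rests on top of the post and the bar stays parked at 0.022. When the bar clamps the thick holder: 0.006. Let go in between, it snaps down.
- clamp_turn (a joint): Turn of the clamp bar about the upright post, rad: 0 = across the cradle (along fixture +x), growing counter-clockwise from above, 1.57 = aside, along fixture +y. Limits -0.05 and 1.62; stays where it is left. Below 0.022 of lift the pin sits in a slot in the post and the bar cannot turn; coming back, the pin falls into the slot only within about 0.08 rad of 0.
- wing (a point): Grip point on the black wing on top of the clamp bar: on the post's axis (75 mm from the cradle axis, to fixture -x), 95 mm above the bench when down. The wing is a fin 44 mm long, 12 thick, 26 tall; this point is 4 mm below its top; 22 mm below it is a hub 24 mm across, 26 mm below it the bar. x along bar and wing, z up; turns and rises with the bar.
- pad (a point): Middle of the underside of the rubber pad under the bar, 75 mm from the post's axis; 55 mm above the bench when the bar is fully down. The bar is 18 mm wide and 10 mm thick and reaches 94 mm from the post's axis.
- holder: The thick knife holder: an aluminium barrel 26 mm across and 120 mm long, with a steel cone nose (15 mm long, 12 mm across at its flat end) on its +x end and a dark tail 18 mm across and 12 mm long on its -x end; about 0.28 kg. Origin in the middle of the barrel on its axis, x along the axis towards the nose. Starts in one of the rack's two places, its axis 42 mm above the bench.
- nose (a point): Centre of the flat end of the holder's nose, on the axis, 75 mm from the holder's origin along its x.
- rack: Plywood rack, base 170 x 125 mm and 8 mm thick, with two V places 84 mm apart along its x, each V pair 92 mm apart along its y with 78 mm free between for fingers. Origin on the bench under its middle. The holders lie along its y, noses towards -y.
- slim_holder: The other knife holder, 18 mm across, in the rack's other place; to be left alone.
- screwdriver: Screwdriver with a red handle, 190 mm long, on the bench; to be left alone.
- tape: Roll of clear tape, 100 mm across, 25 mm tall, lying on the bench; to be left alone.
- duster: Spray can, 66 mm across, 190 mm tall, standing on the bench; to be left alone.
There are look-alikes about, which are no part of the job. Leave any green or turquoise look-alike of the holder alone.

How it is judged:
By the outcome, as a careful person would: the job done as asked, in the order asked, and still so for the second after the job is handed in, with the robot touching nothing.
It also fails if it takes over 72 s, if anything falls off the work surface, if the arm or the gripper's body presses on something with over 40 N, if the wrist force passes 120 N, or if a joint passes its speed limit or range.

## Working session

There is one attempt and no reset: what is moved stays moved. The work goes in short steps, Python scripts to look and compute and a tool call to move; the robot and the scene stay as the last step left them, time stands still between calls to the robot, and variables do not carry over. Pictures are saved under pics/ and viewed, at most 10 in all, crops included, and the job is handed in when it is done.

Besides the shell and the picture viewer there is one more tool, called in YAML: its name, and indented under it one key for each argument. play_rows: Moves the arm, as the interface text tells. Its arguments: {"type":"object","properties":{"targets":{"type":"array"}},"required":["targets"]}

```bash
mkdir -p pics
cat > h.py <<'E'
import numpy as np, cv2
from cell import ctrl
from scipy.spatial.transform import Rotation as R
def T():
    s=ctrl.read_state(); M=np.eye(4); M[:3,:3]=R.from_euler('xyz',s['tool_rot']).as_matrix(); M[:3,3]=s['eef_pos']; return M
def cam(n):
    c=ctrl.calibration(n); M=c['extrinsics'] if n!='wrist' else T()@np.array(c['mount']); return c,np.array(M)
def cloud(n,d,c,M):
    f=210/np.tan(np.radians(c['vfov']/2)); v,u=np.mgrid[:420,:560]
    P=np.stack([(u-c['cx'])/f*d,(v-c['cy'])/f*d,d],-1); return P@M[:3,:3].T+M[:3,3]
def shot(n,save=None):
    c,M=cam(n); im,d=ctrl.get_image(n)
    if save: cv2.imwrite('pics/'+save,im[...,::-1])
    return im,d,cloud(n,d,c,M)
E
python3 - <<'E'
from h import *
for n in('top','side'):
    im,d,P=shot(n,n+'1.png'); np.save(n+'P.npy',P)
    c,M=cam(n); print(n,{k:v for k,v in c.items() if k!='extrinsics'},M.round(2).tolist())
    for k in('fixture','stop','wing','holder','slim_holder','rack','duster','tape'):
        for r in ctrl.trace(n,k)[:3]:
            m=r['pixels']; p=P[m]; p=p[(p!=M[:3,3]).any(1)]
            print(k,round(r['confidence'],2),np.round(r['bbox']).astype(int).tolist(),np.median(p,0).round(0) if len(p) else '')
print(ctrl.read_state())
E
```

```text
top {'vfov': 46.28281965072706, 'cx': 276.20355121692177, 'cy': 205.69011958066054} [[-0.01, -0.99, 0.14, 439.4], [-1.0, 0.01, 0.0, 98.89], [-0.01, -0.14, -0.99, 1169.66], [0.0, 0.0, 0.0, 1.0]]
fixture 0.9 [347, 191, 448, 269] [ 546. -163.   12.]
stop 0.24 [347, 193, 449, 267] [ 545. -161.   12.]
wing 0.62 [382, 203, 398, 254] [ 540. -147.   70.]
wing 0.52 [84, 189, 138, 230] [588. 450. 178.]
holder 0.95 [195, 105, 233, 154] [795. 253.  23.]
holder 0.93 [231, 267, 267, 326] [392. 171.  23.]
holder 0.88 [147, 250, 204, 284] [469. 337.  23.]
slim_holder 0.69 [224, 228, 283, 232] [546. 152.  43.]
slim_holder 0.57 [224, 188, 289, 200] [629. 149.  52.]
rack 0.96 [226, 175, 285, 249] [584. 151.   8.]
duster 0.8 [81, 188, 138, 228] [587. 450. 176.]
duster 0.75 [228, 173, 285, 250] [583. 151.   8.]
side {'vfov': 57.18911493238087, 'cx': 280.48890177514147, 'cy': 206.55101435576296} [[0.86, -0.39, 0.33, 278.54], [-0.51, -0.65, 0.56, -471.0], [-0.0, -0.65, -0.76, 870.78], [0.0, 0.0, 0.0, 1.0]]
fixture 0.61 [270, 270, 367, 375] [ 542. -181.   14.]
stop 0.75 [340, 324, 360, 351] [ 566. -264.   5
[... 443 characters left out ...]
30. -152.   71.]
{'clock': 0.9, 'qpos': array([-1.40177576,  0.62839175,  0.03850649,  1.5173793 , -0.02700019,
        0.99627583, -0.02001833]), 'qd': array([ 0.00035572,  0.00048999,  0.00101457,  0.00011558, -0.00027928,
       -0.00016228,  0.00119817]), 'tau': array([-4.38675115e-04, -5.63259637e+01,  1.22614626e+00, -1.93787169e+01,
        1.11044737e-02,  1.59641215e-03,  1.33097693e-06]), 'eef_pos': array([151.21953563, 632.19900616, 256.32552741]), 'tool_rot': array([ 3.14152914e+00, -3.46325722e-05,  2.90672387e+00]), 'force': array([-0.46824131,  1.34316011,  0.79901191]), 'torque': array([ 0.03645755, -0.01540297, -0.00512113]), 'gripper_force': 0.0, 'width': 85.22608667554621}
```

Run:
```python
import cv2
a=cv2.imread('pics/top1.png'); 
l=cv2.resize(a[150:290,210:460],(800,448),interpolation=cv2.INTER_CUBIC)
cv2.imwrite('pics/topcrop.png',l)
b=cv2.imread('pics/side1.png')
cv2.imwrite('pics/sidecrop.png',cv2.resize(b[170:390,200:440],(654,600),interpolation=cv2.INTER_CUBIC))
```

```text
(no output)
```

View pics/topcrop.png

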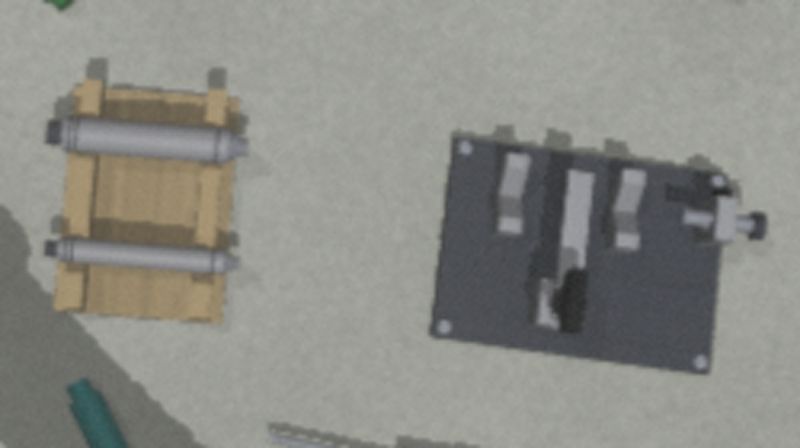

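View pics/sidecrop.png

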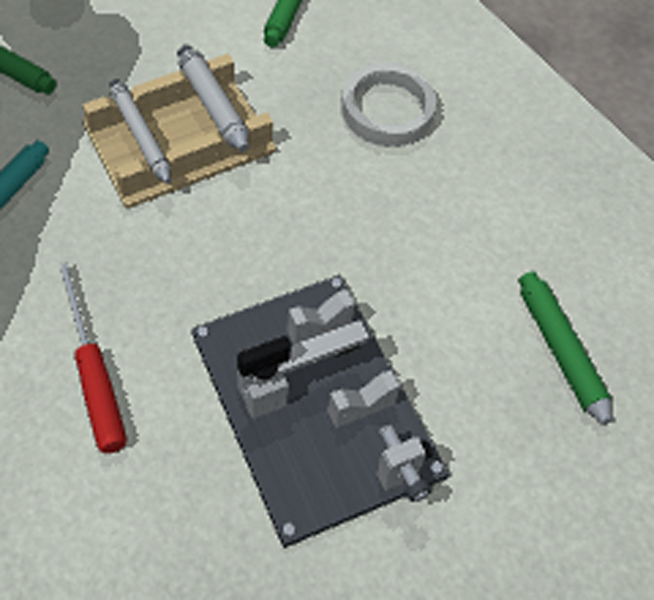

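View pics/top1.png

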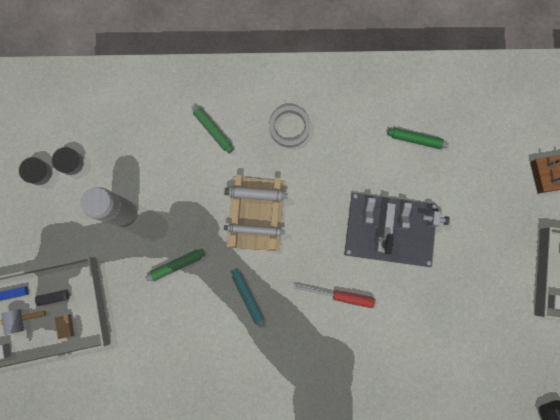

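```bash
cat > fit.py <<'E'
from h import *
def rect(p):
    c,(w,h),a=cv2.minAreaRect(p[:,:2].astype(np.float32)); return np.round(c,1),round(w,1),round(h,1),round(a,2)
def axis(p):
    c=p[:,:2].mean(0); v=np.linalg.svd(p[:,:2]-c,full_matrices=False)[2][0]; t=(p[:,:2]-c)@v
    return c.round(1),np.degrees(np.arctan2(v[1],v[0])).round(2),t.min().round(1),t.max().round(1)
E
python3 - <<'E'
from fit import *
for n in('top','side'):
    P=np.load(n+'P.npy').reshape(-1,3); x,y,z=P.T
    F=(x>430)&(x<680)&(y<-30)&(y>-310)
    pl=P[F&(z>7)&(z<130)]; print(n,'plate',rect(pl[pl[:,2]<17]),np.median(pl[pl[:,2]<17][:,2]))
    for lo,hi in((30,52),(52,68),(68,80),(80,120)):
        q=pl[(pl[:,2]>lo)&(pl[:,2]<=hi)]; print(lo,hi,len(q),rect(q) if len(q)>3 else '',np.median(q[:,2]) if len(q) else '')
    h=P[(x>600)&(x<660)&(y>60)&(y<240)&(z>43)]; print('holder',rect(h),axis(h),np.percentile(h[:,2],[50,98]))
    r=P[(x>480)&(x<690)&(y>60)&(y<240)&(z>4)&(z<13)]; print('rack',rect(r))
E
```

```text
top plate (array([ 552.7, -169.9]), 206.1, 164.0, 81.43) 11.300653511560768
30 52 529 (array([ 543.6, -192.8]), 185.6, 120.1, 81.64) 44.28946352732942
52 68 370 (array([ 540.3, -209.6]), 156.8, 108.0, 83.81) 62.55984546929187
68 80 165 (array([ 565.5, -179.4]), 88.2, 155.9, 32.36) 69.88710192792973
80 120 140 (array([ 506.4, -144.4]), 12.7, 42.8, 81.32) 96.82182865060383
holder (array([631.2, 149.3]), 145.8, 49.7, 84.91) (array([629.6, 150.5]), np.float64(84.47), np.float64(-74.0), np.float64(71.9)) [51.68528018 57.06690216]
rack (array([584.1, 150.1]), 175.1, 209.5, 89.27)
side plate (array([ 548.4, -168.5]), 205.9, 150.9, 81.26) 13.114664474301776
30 52 605 (array([ 545.5, -193.8]), 189.5, 120.4, 80.96) 42.82380072508579
52 68 373 (array([ 565.9, -212.1]), 123.0, 159.0, 12.26) 58.8843380439904
68 80 262 (array([ 565.8, -179.6]), 91.3, 153.8, 34.25) 70.37234716937132
80 120 171 (array([ 509.2, -145.3]), 13.3, 43.2, 80.65) 97.78483474775578
holder (array([627.6, 149.3]), 54.1, 148.8, 1.76) (array([630.1, 144.8]), np.float64(-93.51), np.float64(-79.2), np.float64(69.9)) [53.31344019 58.5734576 ]
rack (array([583.1, 149.2]), 203.6, 177.2, 1.35)
```

Candidates for the holder in the top view: thick silver at (255,194), slim silver at (254,230), green ones at (212,130), (417,138) and (177,264), turquoise at (247,296). The thick silver one in the rack fits: about 26 mm across with its axis at about 42 mm. The enlarged crop shows it clearly at (145,140), nose to the right (-y).

```bash
cat >> h.py <<'E'
def rel(x,y,z,yaw):
    M=T(); d=M[:3,:3].T@(np.array([x,y,z])-M[:3,3])/10
    yw=np.degrees(ctrl.read_state()['tool_rot'][2]); s=-((yaw-yw+180)%360-180)
    print('rel',d.round(2),'spin',round(s,1))
E
python3 - <<'E'
from h import *
print(np.round(ctrl.calibration('wrist')['mount'],2).tolist())
rel(400,260,256,166.6); rel(507,-145,240,171.3)
E
```

```text
[[0.0, -0.95, -0.32, 82.24], [1.0, 0.0, 0.0, 0.05], [-0.0, -0.32, 0.95, -116.94], [0.0, 0.0, 0.0, 1.0]]
rel [-3.286e+01 -3.041e+01  3.000e-02] spin -0.1
rel [-52.69 -67.31   1.63] spin -4.8
```

play_rows:
  targets:
    - [0, -33, -30, 0, 0]
    - [0, -33, -30, 0, 0]
    - [0, -33, -30, 0, 0]
    - [0, -33, -30, 0, 0]
    - [0, -33, -30, 0, 0]
    - [0, -33, -30, 0, 0]
    - [0, -33, -30, 0, 0]
    - [0, -33, -30, 0, 0]
    - [0, -33, -30, 0, 0]
    - [0, -33, -30, 0, 0]

```text
clock: 1.9
eef_pos: [406.5, 257.0, 256.7]
tool_rot: [-3.139, 0.003, 2.895]
force: [-0.6, 0.5, 0.4]
width: 85.4
gripper_force: 0.0
```

play_rows:
  targets:
    - [0, -20, -37, 1.6, -4.8]
    - [0, -20, -37, 1.6, -4.8]
    - [0, -20, -37, 1.6, -4.8]
    - [0, -20, -37, 1.6, -4.8]
    - [0, -20, -37, 1.6, -4.8]
    - [0, -20, -37, 1.6, -4.8]
    - [0, -20, -37, 1.6, -4.8]
    - [0, -20, -37, 1.6, -4.8]
    - [0, -20, -37, 1.6, -4.8]
    - [0, -20, -37, 1.6, -4.8]

```text
clock: 2.9
eef_pos: [511.2, -146.8, 240.2]
tool_rot: [-3.14, 0.001, 2.984]
force: [-0.1, 1.8, -0.3]
width: 85.2
gripper_force: 0.0
```

Run:
```python
from fit import *
s=ctrl.read_state(); print(s['clock'],s['eef_pos'],np.degrees(s['tool_rot']),s['qpos'].round(2))
im,d,P=shot('wrist','w1.png'); np.save('w1P.npy',P)
P=P.reshape(-1,3);P=P[d.ravel()>0]
x,y,z=P.T
F=(x>430)&(x<680)&(y<-30)&(y>-310); pl=P[F]
for lo,hi in((8,16),(30,50),(50,60),(60,75),(85,105)):
    q=pl[(pl[:,2]>lo)&(pl[:,2]<=hi)]; print(lo,hi,len(q),rect(q) if len(q)>3 else '',np.median(q[:,2]) if len(q) else '')
```

```text
2.9 [ 511.23320382 -146.84410322  240.2126015 ] [-1.79884744e+02  6.83619809e-02  1.70985925e+02] [ 0.16  0.48  0.09  1.87 -0.06  0.79  1.7 ]
8 16 18072 (array([ 546.3, -169.3]), 205.2, 150.2, 81.33) 11.350917005690775
30 50 2192 (array([ 543.6, -194.3]), 187.0, 120.9, 81.04) 42.98636179137395
50 60 993 (array([ 538.4, -206.3]), 46.5, 180.2, 25.61) 52.19063404859986
60 75 1760 (array([ 533.7, -200.5]), 122.7, 115.5, 79.3) 68.18853953684095
85 105 754 (array([ 507. , -145.1]), 11.8, 43.3, 81.21) 97.87097097905325
```

View pics/w1.png

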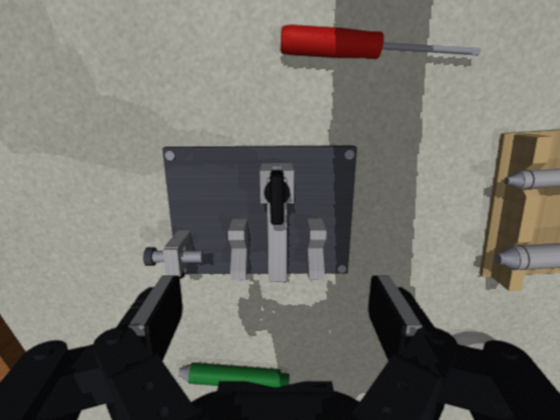

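Run:
```python
from fit import *
rel(507,-145,102,171.25)
a=np.radians(-8.75); X=np.array([np.cos(a),np.sin(a)]); Y=np.array([-X[1],X[0]]); C=np.array([507,-145])+75*X
print('C',C)
P=np.load('w1P.npy').reshape(-1,3); q=(P[:,:2]-C); f=np.c_[q@X,q@Y,P[:,2]]
m=(abs(f[:,0])<25)&(f[:,1]<-55)&(f[:,1]>-180)&(f[:,2]>40)&(f[:,2]<75)
g=f[m]
for y0 in range(-160,-55,4):
    k=g[(g[:,1]>=y0)&(g[:,1]<y0+4)]
    if len(k): print(y0,len(k),k[:,0].min().round(1),k[:,0].max().round(1),np.median(k[:,0]).round(1),k[:,2].max().round(1))
print(np.sort(g[abs(g[:,0])<5][:,1])[-12:])
```

```text
rel [ 0.36 -0.17 13.81] spin -0.1
C [ 581.12711329 -156.40925396]
-140 17 -8.8 5.9 -1.5 57.2
-136 71 -9.4 8.2 -3.9 58.1
-132 117 -9.6 10.5 -3.2 58.2
-128 45 -5.0 5.0 -1.9 58.9
-124 39 -5.5 4.3 -1.7 54.2
-120 29 -5.2 4.7 -0.9 54.6
-116 27 -15.6 13.3 -5.5 63.7
-112 145 -15.9 13.8 -5.5 64.9
-108 142 -16.0 13.5 -7.1 65.0
-104 156 -15.7 24.4 -4.8 64.9
-100 237 -15.6 23.9 -0.5 64.7
-96 45 -5.6 4.8 -1.9 54.2
-92 49 -6.0 5.1 -1.6 54.9
-88 45 -5.4 4.7 -2.5 53.8
-84 45 -5.8 4.4 -2.0 55.8
-80 43 -6.0 6.4 -0.5 55.3
[-78.56497351 -78.54940953 -78.54753852 -78.51586712 -78.50409834
 -78.49575897 -78.46068338 -78.45148133 -78.39338515 -78.35729443
 -78.31870022 -78.22488012]
```

play_rows:
  targets:
    - [0, 0.36, -0.17, 5, 0]
    - [0, 0.36, -0.17, 9, 0]
    - [0, 0.36, -0.17, 12, 0]
    - [0, 0.36, -0.17, 13.8, 0]
    - [0, 0.36, -0.17, 13.8, 0]
    - [0.5, 0.36, -0.17, 13.8, 0]

```text
clock: 3.55
eef_pos: [507.2, -142.3, 102.7]
tool_rot: [3.141, -0.0, 2.993]
force: [-0.0, -0.7, -0.2]
width: 73.1
gripper_force: 0.0
```

play_rows:
  targets:
    - [1, 0, 0, 0, 0]
    - [1, 0, 0, 0, 0]
    - [1, 0, 0, 0, 0]
    - [1, 0, 0, 0, 0]
    - [1, 0, 0, 0, 0]
    - [1, 0, 0, 0, 0]

```text
clock: 4.15
eef_pos: [507.2, -144.8, 103.1]
tool_rot: [-3.141, 0.001, 2.99]
force: [-0.9, -1.6, 5.4]
width: 10.6
gripper_force: 60.5
```

play_rows:
  targets:
    - [1, 0, 0, -0.5, 0]
    - [1, 0, 0, -1.0, 0]
    - [1, 0, 0, -1.5, 0]
    - [1, 0, 0, -2.0, 0]
    - [1, 0, 0, -2.6, 0]
    - [1, 0, 0, -2.6, 0]
    - [1, 0, 0, -2.6, 0]

```text
clock: 4.85
eef_pos: [507.0, -144.6, 128.1]
tool_rot: [-3.141, 0.0, 2.99]
force: [2.5, -4.5, -13.4]
width: 10.9
gripper_force: 58.5
```

play_rows:
  targets:
    - [1, 0, 0, 0, -6]
    - [1, 0, 0, 0, -12]
    - [1, 0, 0, 0, -20]
    - [1, 0, 0, 0, -28]
    - [1, 0, 0, 0, -36]
    - [1, 0, 0, 0, -44]
    - [1, 0, 0, 0, -52]
    - [1, 0, 0, 0, -60]
    - [1, 0, 0, 0, -68]
    - [1, 0, 0, 0, -68]

```text
clock: 5.85
eef_pos: [506.9, -145.0, 127.9]
tool_rot: [-3.141, -0.001, -2.104]
force: [3.8, -3.8, -13.2]
width: 11.2
gripper_force: 58.5
```

play_rows:
  targets:
    - [1, 0, 0, 0, -8]
    - [1, 0, 0, 0, -16]
    - [1, 0, 0, 0, -21]
    - [1, 0, 0, 0, -21]
    - [1, 0, 0, 0, -21]

```text
clock: 6.35
eef_pos: [507.0, -145.0, 127.9]
tool_rot: [-3.142, -0.001, -1.74]
force: [4.1, -4.1, -14.4]
width: 10.8
gripper_force: 58.5
```

play_rows:
  targets:
    - [1, 0, 0, 0.1, 0]
    - [1, 0, 0, 0.2, 0]
    - [1, 0, 0, 0.3, 0]
    - [1, 0, 0, 0.4, 0]
    - [1, 0, 0, 0.4, 0]
    - [1, 0, 0, 0.4, 0]

```text
clock: 6.95
eef_pos: [507.1, -144.9, 124.8]
tool_rot: [-3.141, -0.002, -1.74]
force: [1.5, -4.4, -3.3]
width: 10.4
gripper_force: 60.0
```

play_rows:
  targets:
    - [1, 0, 0, 0.03, 0]
    - [0.6, 0, 0, 0.03, 0]
    - [0.3, 0, 0, 0.03, 0]
    - [0.3, 0, 0, 0.03, 0]
    - [0.3, 0, 0, 0.03, 0]
    - [0.3, 0, 0, -2, 0]
    - [0.2, 0, 0, -5, 0]
    - [0, 0, 0, -9, 0]
    - [0, 0, 0, -12, 0]
    - [0, 0, 0, -12, 0]

```text
clock: 7.95
eef_pos: [509.4, -143.8, 248.3]
tool_rot: [-3.134, -0.0, -1.739]
force: [0.4, -0.3, 0.6]
width: 85.3
gripper_force: 0.0
```

Run:
```python
from fit import *
print(ctrl.read_state()['qpos'].round(2))
# look at rack: place camera; holder axis ~84.5..85 deg
rel(630,150,230,180-8.75+90-360); 
P=np.load('topP.npy').reshape(-1,3); x,y,z=P.T
im,d,P2=shot('top'); 
q=P2[(P2[...,0]>440)&(P2[...,0]<680)&(P2[...,1]<-20)&(P2[...,1]>-310)&(P2[...,2]>110)]
q=q[q[:,2]<130]; print('parked wing',rect(q),np.median(q[:,2]))
```

```text
[ 0.56  0.5  -0.5   1.86  0.31  0.85  2.88]
rel [-30.98  -6.95   1.87] spin -0.9
parked wing (array([ 507.6, -143.9]), 43.2, 12.8, 82.14) 118.99871309850255
```

play_rows:
  targets:
    - [0, -31, -7, 1.9, 90]
    - [0, -31, -7, 1.9, 90]
    - [0, -31, -7, 1.9, 90]
    - [0, -31, -7, 1.9, 90]
    - [0, -31, -7, 1.9, 90]
    - [0, -31, -7, 1.9, 90]
    - [0, -31, -7, 1.9, 90]
    - [0, -31, -7, 1.9, 90]
    - [0, -31, -7, 1.9, 90]
    - [0, -31, -7, 1.9, 90]

```text
clock: 9.0
eef_pos: [626.8, 150.1, 223.2]
tool_rot: [-3.14, -0.003, 3.039]
force: [-0.7, -0.2, 1.0]
width: 85.4
gripper_force: 0.0
```

play_rows:
  targets:
    - [0, 0, 0, 0, 86]
    - [0, 0, 0, 0, 86]
    - [0, 0, 0, 0, 86]
    - [0, 0, 0, 0, 86]
    - [0, 0, 0, 0, 86]
    - [0, 0, 0, 0, 86]
    - [0, 0, 0, 0, 86]
    - [0, 0, 0, 0, 86]
    - [0, 0, 0, 0, 86]
    - [0, 0, 0, 0, 86]

```text
clock: 10.0
eef_pos: [626.8, 149.8, 223.5]
tool_rot: [-3.139, 0.002, 1.538]
force: [-0.5, 0.2, 0.6]
width: 85.1
gripper_force: 0.0
```

Run:
```python
from fit import *
s=ctrl.read_state(); print(s['clock'],s['eef_pos'],np.degrees(s['tool_rot']),s['qpos'].round(2))
im,d,P=shot('wrist','w2.png'); np.save('w2P.npy',P)
for k in('holder','slim_holder'):
    for r in ctrl.trace('wrist',k)[:3]: print(k,round(r['confidence'],2),np.round(r['bbox']).astype(int).tolist(),np.median(P[r['pixels']],0).round(0))
P=P.reshape(-1,3);P=P[d.ravel()>0]
x,y,z=P.T
h=P[(x>600)&(x<665)&(y>50)&(y<250)&(z>46)&(z<70)]
print('holder',rect(h),axis(h),np.percentile(h[:,2],[50,98]))
for y0 in range(60,240,8):
    k=h[(h[:,1]>=y0)&(h[:,1]<y0+8)]
    if len(k): print(y0,len(k),k[:,0].min().round(1),k[:,0].max().round(1),k[:,2].max().round(1))
```

```text
10.0 [626.83841381 149.82594523 223.49235427] [-1.79835324e+02  9.17531748e-02  8.80996364e+01] [-0.49  0.68  0.37  1.57 -0.28  0.94 -0.06]
holder 0.93 [84, 2, 136, 61] [493. 297.  22.]
holder 0.84 [385, 0, 540, 128] [797. 259.  23.]
holder 0.81 [2, 128, 105, 210] [408. 178.  23.]
slim_holder 0.82 [182, 111, 204, 257] [550. 164.  43.]
holder (array([631.5, 149.4]), 146.9, 24.9, 84.6) (array([631.9, 157.3]), np.float64(-95.37), np.float64(-65.6), np.float64(81.3)) [52.29349264 55.02025026]
76 42 620.6 630.6 48.5
84 79 617.1 637.7 54.2
92 183 614.1 637.9 55.5
100 185 615.4 639.0 55.0
108 193 615.8 640.2 55.2
116 200 616.2 640.3 55.2
124 203 617.4 641.4 55.5
132 202 617.7 642.5 55.8
140 214 619.0 642.6 55.7
148 214 619.4 643.7 55.7
156 222 620.6 644.7 55.6
164 232 620.9 644.8 55.7
172 239 621.2 645.8 55.9
180 239 622.4 646.7 55.5
188 251 623.6 647.8 55.5
196 258 623.9 648.7 55.5
204 254 624.2 648.8 56.6
212 172 629.7 645.5 51.5
220 55 630.8 646.4 51.7
```

View pics/w2.png

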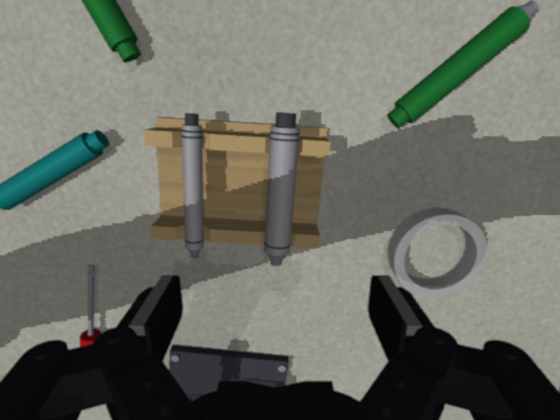

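```bash
python3 -c "
from h import *
rel(631.5,150.5,47.5,84.6)"
```

```text
rel [ 0.08  0.49 17.62] spin 4.0
```

play_rows:
  targets:
    - [0.1, 0.08, 0.45, 5, 4]
    - [0.1, 0.08, 0.45, 10, 4]
    - [0.1, 0.08, 0.45, 14, 4]
    - [0.1, 0.08, 0.45, 16.5, 4]
    - [0.1, 0.08, 0.45, 17.6, 4]
    - [0.1, 0.08, 0.45, 17.6, 4]
    - [0.1, 0.08, 0.45, 17.6, 4]

```text
clock: 10.85
eef_pos: [633.3, 150.6, 50.3]
tool_rot: [3.14, -0.0, 1.475]
force: [0.1, 0.3, 0.5]
width: 76.8
gripper_force: 0.0
```

play_rows:
  targets:
    - [0.5, 0, 0, 0, 0]
    - [1, 0, 0, 0, 0]
    - [1, 0, 0, 0, 0]
    - [1, 0, 0, 0, 0]
    - [1, 0, 0, 0, 0]
    - [1, 0, 0, 0, 0]

```text
clock: 11.45
eef_pos: [631.7, 151.0, 50.4]
tool_rot: [-3.14, -0.001, 1.474]
force: [-3.2, 0.5, 7.3]
width: 23.9
gripper_force: 58.4
```

play_rows:
  targets:
    - [1, 0, 0, -1, 0]
    - [1, 0, 0, -3, 0]
    - [1, 0, 0, -6, 0]
    - [1, 0, 0, -9, 0]
    - [1, 0, 0, -10, 0]
    - [1, 0, 0, -10, 0]
    - [1, 0, 0, -10, 0]

```text
clock: 12.15
eef_pos: [631.6, 150.7, 148.2]
tool_rot: [-3.14, 0.0, 1.474]
force: [0.1, -0.0, -1.7]
width: 24.1
gripper_force: 59.0
```

Run:
```python
from h import *
s=ctrl.read_state(); print(s['eef_pos'],s['force'],np.degrees(s['tool_rot']))
rel(582.6,-144.5,150,81.25)
a=np.radians(-8.75); X=np.array([np.cos(a),np.sin(a)]); Y=np.array([-X[1],X[0]]); C=np.array([581.1,-156.4])
for n in('w1P','topP'):
    P=np.load(n+'.npy').reshape(-1,3); q=(P[:,:2]-C); f=np.c_[q@X,q@Y,P[:,2]]
    for s in(-42,42):
        g=f[(abs(f[:,1]-s)<7)&(abs(f[:,0])<45)&(f[:,2]>25)&(f[:,2]<60)]
        t=g[g[:,2]>44]; L=g[(g[:,2]<44)]
        b=np.histogram(L[:,0],bins=np.arange(-20,21,5)); 
        print(n,s,g[:,0].min(),g[:,0].max(),[np.median(g[(g[:,0]>=u)&(g[:,0]<u+4)][:,2]).round(1) if ((g[:,0]>=u)&(g[:,0]<u+4)).any() else None for u in range(-28,28,4)])
```

```text
[631.59671246 150.73147664 148.24934664] [ 0.09096052 -0.04692636 -1.65620365] [-1.79896962e+02  1.66593303e-02  8.44663382e+01]
rel [-29.86  -2.03  -0.16] spin 3.2
w1P -42 -28.241407983148026 29.16591371942914 [np.float64(41.6), np.float64(47.5), np.float64(46.9), np.float64(43.0), np.float64(39.7), np.float64(35.8), np.float64(32.2), np.float64(30.4), np.float64(34.3), np.float64(38.2), np.float64(42.2), np.float64(46.4), np.float64(47.4), np.float64(47.3)]
w1P 42 -28.70203280583075 29.479477714082506 [np.float64(45.6), np.float64(47.6), np.float64(47.1), np.float64(44.0), np.float64(40.1), np.float64(35.8), np.float64(31.8), np.float64(31.0), np.float64(34.6), np.float64(38.6), np.float64(42.8), np.float64(46.4), np.float64(47.6), np.float64(47.5)]
topP -42 -28.575975339667377 28.591521798158798 [np.float64(47.4), np.float64(48.3), np.float64(48.1), np.float64(42.9), np.float64(38.5), np.float64(34.7), np.float64(31.0), np.float64(32.2), np.float64(33.3), np.float64(38.6), np.float64(41.0), np.float64(46.7), np.float64(48.1), np.float64(47.0)]
topP 42 -28.633978925142557 28.000318879270033 [np.float64(45.0), np.float64(46.9), np.float64(47.3), np.float64(43.9), np.float64(37.9), np.float64(34.6), np.float64(30.9), np.float64(29.8), np.float64(33.0), np.float64(38.8), np.float64(42.8), np.float64(45.2), np.float64(48.0), np.float64(46.2)]
```

play_rows:
  targets:
    - [1, -3, -0.3, 0, 1]
    - [1, -7, -0.6, 0, 2]
    - [1, -11, -0.9, 0, 3.2]
    - [1, -15, -1.2, 0, 3.2]
    - [1, -19, -1.5, 0, 3.2]
    - [1, -23, -1.8, 0, 3.2]
    - [1, -26.5, -2, 0, 3.2]
    - [1, -29.9, -2, 0, 3.2]
    - [1, -29.9, -2, 0, 3.2]
    - [1, -29.9, -2, 0, 3.2]

```text
clock: 13.15
eef_pos: [582.4, -145.9, 147.6]
tool_rot: [-3.138, -0.0, 1.416]
force: [-0.7, 0.4, -1.5]
width: 24.3
gripper_force: 59.0
```

```bash
python3 -c "
from h import *
s=ctrl.read_state(); print(s['eef_pos'],s['force'],np.degrees(s['tool_rot']),s['qpos'].round(2))
rel(583.1,-144.5,62,81.25)"
```

```text
[ 582.35405873 -145.87909541  147.60923241] [-0.69080152  0.41302104 -1.54932334] [-1.79818092e+02 -5.82880441e-03  8.11101569e+01] [ 0.    0.72  0.32  1.76 -0.32  0.72  0.33]
rel [0.15 0.08 8.56] spin -0.1
```

play_rows:
  targets:
    - [1, 0.15, 0.08, 3, 0]
    - [1, 0.15, 0.08, 6, 0]
    - [1, 0.15, 0.08, 7.5, 0]
    - [1, 0.15, 0.08, 8.5, 0]
    - [1, 0.15, 0.08, 8.5, 0]
    - [1, 0.15, 0.08, 8.5, 0]

```text
clock: 13.75
eef_pos: [585.3, -143.6, 64.8]
tool_rot: [3.141, 0.0, 1.418]
force: [-0.2, 0.0, -2.2]
width: 23.9
gripper_force: 59.1
```

play_rows:
  targets:
    - [1, 0, 0, 0.2, 0]
    - [1, 0, 0, 0.3, 0]
    - [1, 0, 0, 0.4, 0]
    - [1, 0, 0, 0.4, 0]
    - [1, 0, 0, 0.4, 0]

```text
clock: 14.25
eef_pos: [584.8, -143.7, 60.5]
tool_rot: [3.141, -0.0, 1.418]
force: [-0.1, -0.1, -2.4]
width: 24.4
gripper_force: 59.1
```

play_rows:
  targets:
    - [1, 0, -0.15, 0, 0]
    - [1, 0, -0.15, 0.1, 0]
    - [1, 0, -0.15, 0.2, 0]
    - [1, 0, -0.15, 0.3, 0]
    - [1, 0, -0.15, 0.3, 0]
    - [1, 0, -0.15, 0.3, 0]

```text
clock: 14.85
eef_pos: [583.2, -143.4, 57.2]
tool_rot: [-3.141, 0.0, 1.418]
force: [-0.4, -0.2, -2.9]
width: 24.0
gripper_force: 59.1
```

play_rows:
  targets:
    - [1, 0, 0, 0.05, 0]
    - [1, 0, 0, 0.1, 0]
    - [1, 0, 0, 0.1, 0]
    - [1, 0, 0, 0.1, 0]

```text
clock: 15.25
eef_pos: [583.5, -143.5, 56.5]
tool_rot: [3.141, -0.0, 1.418]
force: [0.7, -0.6, 0.4]
width: 24.3
gripper_force: 59.3
```

play_rows:
  targets:
    - [0.8, 0, 0, 0, 0]
    - [0.6, 0, 0, 0, 0]
    - [0.6, 0, 0, 0, 0]
    - [0.6, 0, 0, 0, 0]
    - [0.7, 0, 0, 0, 0]
    - [1, 0, 0, 0, 0]
    - [1, 0, 0, 0, 0]
    - [1, 0, 0, 0, 0]
    - [1, 0, 0, 0, 0]

```text
clock: 16.15
eef_pos: [583.6, -143.5, 56.6]
tool_rot: [3.141, 0.0, 1.418]
force: [-0.6, 0.2, 2.6]
width: 23.9
gripper_force: 58.8
```

play_rows:
  targets:
    - [1, -0.2, 0, 0, 0]
    - [1, -0.4, 0, 0, 0]
    - [1, -0.6, 0, 0, 0]
    - [1, -0.8, 0, 0, 0]
    - [1, -1.0, 0, 0, 0]
    - [1, -1.1, 0, 0, 0]
    - [1, -1.1, 0, 0, 0]
    - [1, -1.1, 0, 0, 0]

```text
clock: 16.95
eef_pos: [582.4, -151.1, 56.5]
tool_rot: [-3.142, -0.004, 1.42]
force: [1.1, 6.2, 4.8]
width: 24.1
gripper_force: 59.2
```

Run:
```python
from h import *
s=ctrl.read_state(); print(s['eef_pos'],s['force'])
im,d,P=shot('side','s2.png')
cv2.imwrite('pics/s2c.png',cv2.resize(im[270:370,270:390,::-1],(720,600),interpolation=cv2.INTER_CUBIC))
a=np.radians(-8.75); X=np.array([np.cos(a),np.sin(a)]); Y=np.array([-X[1],X[0]]); C=np.array([581.4,-156.4])
q=P.reshape(-1,3); q=np.c_[(q[:,:2]-C)@X,(q[:,:2]-C)@Y,q[:,2]]
g=q[(abs(q[:,0])<14)&(q[:,1]<-40)&(q[:,1]>-100)&(q[:,2]>30)&(q[:,2]<70)]
for y0 in range(-100,-40,2):
    k=g[(g[:,1]>=y0)&(g[:,1]<y0+2)]
    if len(k): print(y0,len(k),k[:,0].min().round(1),k[:,0].max().round(1),k[:,2].max().round(1))
```

```text
[ 582.36445348 -151.08548247   56.52062357] [1.10775002 6.19764767 4.84289425]
-100 15 -13.9 13.0 67.3
-98 3 -8.1 3.7 64.4
-96 2 -0.5 3.9 57.6
-94 3 -2.0 2.6 56.0
-92 5 -3.1 6.1 55.8
-90 7 -3.7 8.6 55.7
-88 5 -3.2 6.8 55.8
-86 3 -3.1 2.0 57.0
-84 7 -3.6 5.6 56.2
-82 5 -2.9 4.7 55.6
-80 5 -3.7 7.5 58.9
-78 1 1.7 1.7 52.6
-70 9 -4.1 6.5 54.3
-68 5 -3.0 7.1 55.3
-66 5 -2.0 5.2 57.0
-64 6 -3.7 3.3 57.4
-62 10 -4.2 11.4 57.8
-60 9 -6.4 11.8 59.0
-58 13 -7.8 12.7 60.4
-56 13 -9.0 13.2 62.4
-54 14 -10.7 13.8 64.3
-52 12 -12.6 12.5 63.6
-50 9 -12.3 7.8 63.4
-48 14 -12.6 11.5 63.3
-46 12 -13.6 12.9 62.2
-44 13 -12.9 11.7 63.3
-42 12 -11.1 12.2 65.5
```

View pics/s2c.png

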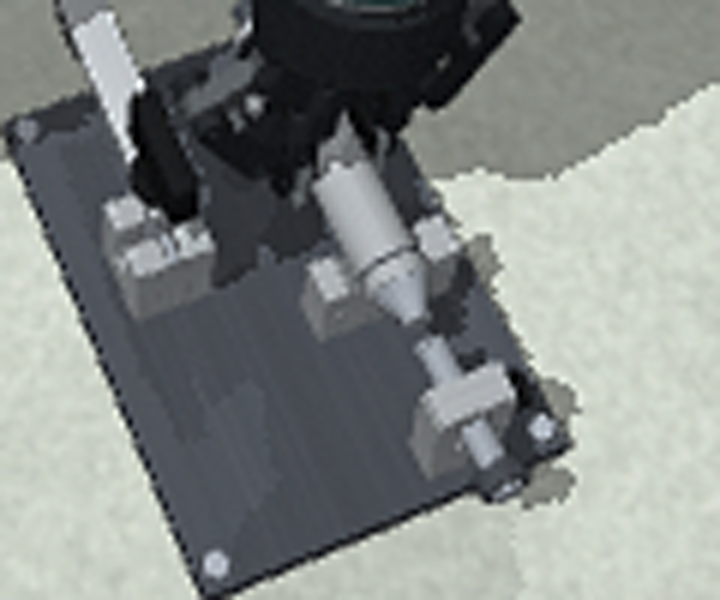

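play_rows:
  targets:
    - [1, 0, 0, -0.1, 0]
    - [1, 0, 0, -0.15, 0]
    - [1, 0, 0, -0.15, 0]
    - [1, 0, 0, -0.15, 0]

```text
clock: 17.4
eef_pos: [581.0, -154.8, 57.4]
tool_rot: [-3.141, 0.001, 1.418]
force: [0.5, -0.2, -2.1]
width: 24.1
gripper_force: 58.9
```

play_rows:
  targets:
    - [1, -0.1, 0, 0, 0]
    - [1, -0.2, 0, 0, 0]
    - [1, -0.3, 0, 0, 0]
    - [1, -0.3, 0, 0, 0]
    - [1, -0.3, 0, 0, 0]

```text
clock: 17.9
eef_pos: [581.0, -157.3, 57.8]
tool_rot: [-3.141, 0.0, 1.418]
force: [-0.3, 0.2, -1.6]
width: 24.2
gripper_force: 58.9
```

play_rows:
  targets:
    - [1, -0.05, 0, 0, 0]
    - [1, -0.1, 0, 0, 0]
    - [1, -0.1, 0, 0, 0]
    - [1, -0.1, 0, 0, 0]

```text
clock: 18.3
eef_pos: [580.9, -158.3, 57.8]
tool_rot: [-3.142, -0.0, 1.418]
force: [-0.7, -0.1, -1.5]
width: 24.1
gripper_force: 58.9
```

play_rows:
  targets:
    - [1, -0.05, 0, 0, 0]
    - [1, -0.1, 0, 0, 0]
    - [1, -0.1, 0, 0, 0]
    - [1, -0.1, 0, 0, 0]

```text
clock: 18.7
eef_pos: [580.8, -159.3, 57.8]
tool_rot: [-3.142, -0.0, 1.418]
force: [-0.7, 1.1, -2.3]
width: 24.1
gripper_force: 58.9
```

play_rows:
  targets:
    - [1, -0.05, 0, 0, 0]
    - [1, -0.05, 0, 0, 0]
    - [1, -0.05, 0, 0, 0]
    - [1, -0.05, 0, 0, 0]

```text
clock: 19.1
eef_pos: [580.8, -159.3, 57.8]
tool_rot: [-3.141, -0.0, 1.418]
force: [0.5, 1.0, -1.6]
width: 23.9
gripper_force: 58.9
```

play_rows:
  targets:
    - [1, -0.05, 0, 0, 0]
    - [1, -0.05, 0, 0, 0]
    - [1, -0.05, 0, 0, 0]
    - [1, -0.05, 0, 0, 0]

```text
clock: 19.5
eef_pos: [580.7, -159.4, 57.7]
tool_rot: [-3.141, -0.001, 1.419]
force: [0.8, 4.1, -1.7]
width: 24.7
gripper_force: 58.9
```

play_rows:
  targets:
    - [1, 0, 0, 0.05, 0]
    - [1, 0, 0, 0.1, 0]
    - [1, 0, 0, 0.12, 0]
    - [1, 0, 0, 0.12, 0]

```text
clock: 19.9
eef_pos: [580.9, -159.5, 57.1]
tool_rot: [3.141, -0.001, 1.418]
force: [0.2, 5.7, 2.3]
width: 24.4
gripper_force: 59.1
```

play_rows:
  targets:
    - [0.8, 0, 0, 0, 0]
    - [0.6, 0, 0, 0, 0]
    - [0.5, 0, 0, 0, 0]
    - [0.5, 0, 0, 0, 0]
    - [0.5, 0, 0, 0, 0]

```text
clock: 20.4
eef_pos: [580.6, -161.2, 56.6]
tool_rot: [3.141, 0.001, 1.417]
force: [-0.2, -0.5, 0.6]
width: 42.9
gripper_force: 0.0
```

Run:
```python
from h import *
s=ctrl.read_state(); print(s['eef_pos'],s['force'],s['qpos'].round(2))
im,d,P=shot('side')
cv2.imwrite('pics/s3c.png',cv2.resize(im[270:370,270:390,::-1],(720,600),interpolation=cv2.INTER_CUBIC))
```

```text
[ 580.56456022 -161.1711587    56.64491829] [-0.21592905 -0.47288426  0.56931558] [ 0.07  0.85  0.25  1.8  -0.36  0.54  0.4 ]
```

View pics/s3c.png

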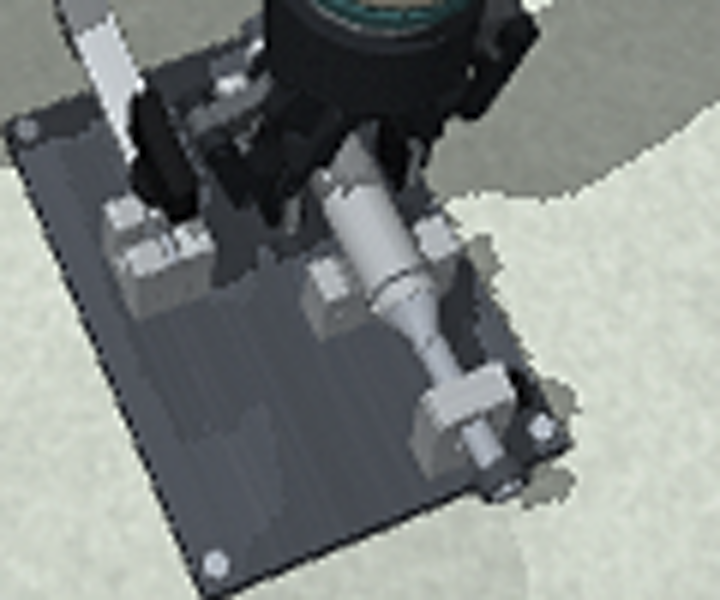

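play_rows:
  targets:
    - [0.5, 0, 0, -2, 0]
    - [0.5, 0, 0, -5, 0]
    - [0.3, 0, 0, -9, 0]
    - [0, 0, 0, -13, 0]
    - [0, 0, 0, -13, 0]
    - [0, 0, 0, -13, 0]

```text
clock: 21.05
eef_pos: [581.1, -160.5, 187.6]
tool_rot: [3.139, 0.0, 1.418]
force: [-0.2, 0.1, -1.2]
width: 85.6
gripper_force: 0.0
```

```bash
python3 -c "
from h import *
rel(507,-145,160,80.3)
rel(507,-145,125,80.3)"
```

```text
rel [ 0.4  -7.56  2.74] spin 1.0
rel [ 0.4  -7.57  6.24] spin 1.0
```

play_rows:
  targets:
    - [0.3, 0.4, -4, 0, 1]
    - [0.3, 0.4, -7.55, 0, 1]
    - [0.3, 0.4, -7.55, 1, 1]
    - [0.3, 0.4, -7.55, 3, 1]
    - [0.3, 0.4, -7.55, 5, 1]
    - [0.3, 0.4, -7.55, 6.2, 1]
    - [0.3, 0.4, -7.55, 6.2, 1]
    - [0.3, 0.4, -7.55, 6.2, 1]

```text
clock: 21.85
eef_pos: [506.6, -145.0, 124.2]
tool_rot: [-3.141, 0.0, 1.4]
force: [0.9, 1.2, 0.3]
width: 59.8
gripper_force: 0.0
```

play_rows:
  targets:
    - [0.6, 0, 0, -0.05, 0]
    - [1, 0, 0, -0.05, 0]
    - [1, 0, 0, -0.05, 0]
    - [1, 0, 0, -0.05, 0]
    - [1, 0, 0, -0.05, 0]
    - [1, 0, 0, -0.05, 0]

```text
clock: 22.45
eef_pos: [507.3, -144.9, 125.8]
tool_rot: [3.14, -0.0, 1.401]
force: [1.3, 0.7, 5.3]
width: 10.8
gripper_force: 60.6
```

play_rows:
  targets:
    - [1, 0, 0, -0.2, 0]
    - [1, 0, 0, -0.4, 0]
    - [1, 0, 0, -0.45, 0]
    - [1, 0, 0, -0.45, 0]
    - [1, 0, 0, -0.45, 0]

```text
clock: 22.95
eef_pos: [507.1, -144.9, 129.0]
tool_rot: [3.141, 0.001, 1.401]
force: [4.4, -1.6, -14.3]
width: 10.6
gripper_force: 58.4
```

play_rows:
  targets:
    - [1, 0, 0, 0, 6]
    - [1, 0, 0, 0, 12]
    - [1, 0, 0, 0, 20]
    - [1, 0, 0, 0, 28]
    - [1, 0, 0, 0, 36]
    - [1, 0, 0, 0, 44]
    - [1, 0, 0, 0, 52]
    - [1, 0, 0, 0, 60]
    - [1, 0, 0, 0, 66]
    - [1, 0, 0, 0, 66]

```text
clock: 23.95
eef_pos: [507.2, -144.9, 128.9]
tool_rot: [3.14, 0.0, 0.247]
force: [5.1, -1.6, -14.1]
width: 10.6
gripper_force: 58.5
```

play_rows:
  targets:
    - [1, 0, 0, 0, 8]
    - [1, 0, 0, 0, 15]
    - [1, 0, 0, 0, 20]
    - [1, 0, 0, 0, 23]
    - [1, 0, 0, 0, 23]
    - [1, 0, 0, 0, 23]

```text
clock: 24.55
eef_pos: [507.2, -144.9, 129.0]
tool_rot: [3.141, -0.001, -0.153]
force: [5.1, -3.3, -13.4]
width: 10.9
gripper_force: 58.5
```

play_rows:
  targets:
    - [1, 0, 0, 0.2, 0]
    - [1, 0, 0, 0.4, 0]
    - [1, 0, 0, 0.6, 0]
    - [1, 0, 0, 0.8, 0]
    - [1, 0, 0, 0.8, 0]

```text
clock: 25.05
eef_pos: [507.2, -144.9, 121.0]
tool_rot: [3.141, -0.001, -0.153]
force: [4.9, -3.1, -12.2]
width: 10.9
gripper_force: 58.6
```

play_rows:
  targets:
    - [1, 0, 0, 0.2, 0]
    - [1, 0, 0, 0.4, 0]
    - [1, 0, 0, 0.6, 0]
    - [1, 0, 0, 0.8, 0]
    - [1, 0, 0, 0.8, 0]

```text
clock: 25.55
eef_pos: [507.2, -145.0, 113.2]
tool_rot: [3.141, -0.001, -0.153]
force: [4.7, -2.1, -11.8]
width: 10.7
gripper_force: 58.7
```

In the slot and coming down evenly; now the last millimetres to contact.

play_rows:
  targets:
    - [1, 0, 0, 0.1, 0]
    - [1, 0, 0, 0.2, 0]
    - [1, 0, 0, 0.3, 0]
    - [1, 0, 0, 0.4, 0]
    - [1, 0, 0, 0.4, 0]
    - [1, 0, 0, 0.4, 0]

```text
clock: 26.15
eef_pos: [507.0, -144.9, 109.9]
tool_rot: [3.142, -0.001, -0.153]
force: [3.4, -1.8, -5.8]
width: 10.6
gripper_force: 59.7
```

play_rows:
  targets:
    - [1, 0, 0, 0.1, 0]
    - [1, 0, 0, 0.2, 0]
    - [1, 0, 0, 0.2, 0]
    - [1, 0, 0, 0.2, 0]

```text
clock: 26.55
eef_pos: [506.5, -145.0, 108.7]
tool_rot: [-3.141, -0.001, -0.153]
force: [0.1, -1.0, 6.7]
width: 10.3
gripper_force: 61.5
```

play_rows:
  targets:
    - [1, 0, 0, -0.1, 0]
    - [1, 0, 0, -0.1, 0]
    - [0.6, 0, 0, -0.1, 0]
    - [0.4, 0, 0, -0.1, 0]
    - [0.3, 0, 0, -0.1, 0]
    - [0.3, 0, 0, -2, 0]
    - [0.3, 0, 0, -5, 0]
    - [0.3, 0, 0, -9, 0]
    - [0.3, 0, 0, -13, 0]
    - [0.3, 0, 0, -13, 0]

```text
clock: 27.55
eef_pos: [508.5, -146.3, 241.9]
tool_rot: [3.141, -0.007, -0.153]
force: [0.9, -1.2, -0.3]
width: 59.5
gripper_force: 0.0
```

Run:
```python
from fit import *
s=ctrl.read_state(); print(s['clock'],s['eef_pos'],s['force'])
im,d,P=shot('wrist','w3.png')
C=np.array([581.4,-156.4]);a=np.radians(-8.75); X=np.array([np.cos(a),np.sin(a)]); Y=np.array([-X[1],X[0]])
q=P.reshape(-1,3)[d.ravel()>0]; f=np.c_[(q[:,:2]-C)@X,(q[:,:2]-C)@Y,q[:,2]]
w=f[(abs(f[:,0]+75)<30)&(abs(f[:,1])<30)&(f[:,2]>90)&(f[:,2]<130)]; print('wing',rect(w),np.median(w[:,2]))
b=f[(f[:,0]>-45)&(f[:,0]<25)&(abs(f[:,1])<30)&(f[:,2]>64)&(f[:,2]<100)]; print('bar',rect(b),np.median(b[:,2]))
g=f[(abs(f[:,0])<4)&(f[:,1]<-62)&(f[:,1]>-150)&(f[:,2]>40)]
for y0 in range(-136,-62,3):
    k=g[(g[:,1]>=y0)&(g[:,1]<y0+3)]
    if len(k): print(y0,len(k),k[:,2].max().round(1),end='; ')
```

```text
27.55 [ 508.53529765 -146.26984116  241.90028898] [ 0.86918679 -1.18936987 -0.31537261]
wing (array([-73.8,   0.7]), 43.2, 11.8, 0.14) 102.00519251174859
bar (array([-12.9,   1. ]), 64.1, 17.7, 0.38) 72.50744172420968
-136 27 58.2; -133 31 58.8; -130 50 57.8; -127 30 53.8; -124 34 54.1; -121 31 53.5; -118 22 54.5; -115 1 63.0; -112 34 65.0; -109 29 64.4; -106 31 64.4; -103 30 64.5; -100 68 64.8; -97 35 54.1; -94 33 53.6; -91 32 54.5; -88 34 54.3; -85 34 54.0; -82 29 54.3; -79 38 54.7; -76 31 54.1; -73 30 55.6; -70 28 56.8; -67 29 58.2; -64 17 61.1;
```

View pics/w3.png

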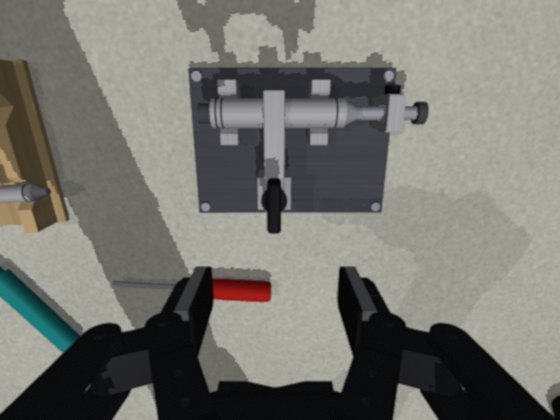

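The wrist view shows the bar across the barrel at (275,110). The nose is on the rod at (357,112), and nothing is touching the gripper.

```bash
python3 -c "
from cell import ctrl
print(ctrl.finish_job())"
```

```text
the job is handed in; nothing more can be done
None
```

The thick holder is in the two saddles with its nose on the stop, the bar is lowered by hand onto the barrel, and I handed the job in at about 28 s. The push on the stop read about 6 N at most (12 N shifts it). The last depth reading put the bar 4–5 mm above fully down, not the expected 6 mm.

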